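# Check a colony counter by touching the row of dots

## Task

Check the colony counter with its check plate: follow the printed black arc with the fingertips and gently press each dot on it in turn, starting at the red dot and going on through the three blue ones to the far end, so that the spring pad dips at each dot and springs back up before the next. Only touch the dots: do not pick up the plate, keep off the two yellow dots, and leave everything standing around the plate where it is. Finish clear, with the plate lying flat in its well.

Things in the scene. Friction and masses are not known exactly. Their poses are not given: they have to be found in the camera images.
- counter: the colony counter: a grey housing 290 mm wide (its y) and 260 mm long (its x, from -115 to +145 mm), deck 50 mm high, fixed to the table, with a round well framed by a steel ring (inner radius 78 mm, top 57 mm above the table). Origin on the axis of the well at table height, z up; its black slanted console, a low wedge up to about 85 mm high, stands on the +x side from x = +95 mm on
- pad (a joint): travel of the spring-loaded pressure pad (black disc in the well) on which the check plate lies, in m: 0 up, grows as it is pressed down, stop at 0.012. With the plate on it, it gives way at about 1 N and then needs 0.5 N per mm, and springs back by itself. It counts a touch from 0.002 on and has sprung back below 0.001
- plate: the check plate: loose white disc, 150 mm across, 8 mm thick, 0.15 kg, lying on the pad in the well with 3 mm play all round. Origin at the centre of its underside (52 mm above the table when the pad is up), z up. A thin black arc is printed through the red and the three blue dots; its dots lie 50 mm from its centre, and the whole plate may lie turned any way
- dot1: the red dot, first of the row: a raised round dot, 18 mm across, standing 5 mm above the check plate's face; origin at the centre of its top face (65 mm above the table when the pad is up), on the plate's +x axis, at one end of the black arc
- dot2: the blue dot next to the red one along the arc, 42 mm on (50 degrees counterclockwise from above about the plate's centre): a raised round dot, 18 mm across, standing 5 mm above the check plate's face; origin at the centre of its top face
- dot3: the next blue dot along the arc, 42 mm on: a raised round dot, 18 mm across, standing 5 mm above the check plate's face; origin at the centre of its top face
- dot4: the last blue dot, at the far end of the arc, 42 mm on: a raised round dot, 18 mm across, standing 5 mm above the check plate's face; origin at the centre of its top face
- spare1: a yellow dot off the arc, not to be touched, 54 mm from the last blue one: a raised round dot, 18 mm across, standing 5 mm above the check plate's face; origin at the centre of its top face
- spare2: the other yellow dot off the arc, not to be touched, 61 mm from the red one: a raised round dot, 18 mm across, standing 5 mm above the check plate's face; origin at the centre of its top face
- vial: bystander: small amber vial, 22 mm across, 48 mm tall, standing on the counter's deck in a corner nearest the robot; origin under its base
- dropper: bystander: small dropper bottle, 28 mm across, 65 mm tall, standing on the deck in the other near corner; origin under its base
- jar: bystander: specimen jar, 54 mm across, 75 mm tall, on the table beside the counter's +y side; origin under its base
- slide_box: bystander: green slide box, 85 x 60 x 32 mm, on the table beside the counter's -y side; origin under its centre
- dish: bystander: shallow glass dish, 90 mm across, 15 mm high, on the table behind the console; origin under its centre
- goggles: bystander: clear safety glasses, 145 x 120 x 48 mm, on the table beyond the slide box; origin under the lenses
- pen: bystander: black marker pen, 125 x 13 x 12 mm, lying on the table beyond the jar; origin under its centre
Things that resemble listed ones, but are neither listed nor needed, are in the scene too. Of the things like the plate, leave any that is purple; of the rest the smaller one is meant.

How it is judged:
On the way, in this order (a step that is already met when the one before it is completed fails the run):
1. the red dot is touched with the fingertips and the pad goes down at least 2 mm (contact force between the fingers and dot1 above 0.3 N and value of joint pad above 0.002 m), for 0.05 s.
2. the fingertips let the pad spring back up (value of joint pad below 0.001 m), for 0.05 s.
3. the first blue dot after it is touched with the fingertips and the pad goes down at least 2 mm (contact force between the fingers and dot2 above 0.3 N and value of joint pad above 0.002 m), for 0.05 s.
4. the fingertips let the pad spring back up (value of joint pad below 0.001 m), for 0.05 s.
5. the second blue dot is touched with the fingertips and the pad goes down at least 2 mm (contact force between the fingers and dot3 above 0.3 N and value of joint pad above 0.002 m), for 0.05 s.
6. the fingertips let the pad spring back up (value of joint pad below 0.001 m), for 0.05 s.
7. the last blue dot is touched with the fingertips and the pad goes down at least 2 mm (contact force between the fingers and dot4 above 0.3 N and value of joint pad above 0.002 m), for 0.05 s.
At the end, for the whole second after the job is handed in: After the four dots of the arc have been pressed in order: the pad is up (within 1 mm), and the check plate rests flat (within 0.03 rad) on it, centred in its well to 6 mm and at its height to 3 mm (value of joint pad below 0.001 m and horizontal distance between plate and counter below 0.006 m and z of plate in the frame of counter between 0.049 and 0.055 m and angle between plate's own z axis and vertical below 0.03 rad and linear speed of plate below 0.01 m/s); the robot touches nothing.
It fails at once if the plate is pressed with more than 20 N (contact force between the fingers and plate above 20 N).
It fails at once if a yellow dot is touched (contact force between the fingers and spare1 above 0.3 N or contact force between the fingers and spare2 above 0.3 N).
It fails at once if the check plate is lifted off the pad or tipped (z of plate in the frame of counter above 0.058 m or angle between plate's own z axis and vertical above 0.1 rad).
It fails at once if a bystander is shifted by more than 20 mm or tipped over (distance of any of vial, dropper, jar, slide_box, dish, goggles, pen from where it was at the start of the episode above 0.02 m or angle between any of vial, dropper, jar, slide_box, dish, goggles, pen's own z axis and vertical above 0.4 rad).
It also fails if it takes over 48 s, if anything falls off the work surface, if the arm or the gripper's body presses on something with over 40 N, if the wrist force passes 120 N, or if a joint passes its speed limit or range.

## Robot

A 6-joint arm with a two-finger parallel gripper is mounted at the origin on the work surface. World frame = base frame: x ahead of the robot, y to its left, z up, the work surface at z = 0. Lengths are in m, angles in rad, forces in N, time in s.
With the tool pointing down it reaches from about 0.375 to 0.9 m from the base axis. Payload 3.1 kg.
Tool frame: the origin (TCP) lies at the very end of the fingers, on their centre line; the grasp point (between the pads) lies robot.grasp_offset behind it (robot.grasp_offset is the distance from the TCP to the grasp point, in m); z points along the fingers, y is the direction in which the jaws open and shut (so a half turn about z gives the same grasp; the last joint's range is limited). The gripper opens to 87 mm and grips with 3 to 60 N. Pads are 19 mm wide; open, the fingers measure 117 mm over their backs; the gripper's body (75 mm by 190 mm) begins 51 mm behind the grasp point.
Start: joints at [1.071, 0.527, 1.433, -0, 1.181, -0.178], TCP at [0.198, 0.593, 0.223] pointing down, gripper open.
Joint ranges: [-3.08, 3.08], [-0.75, 2.2], [0.22, 2.44], [-1.43, 4.57], [0, 2.65], [-2.85, 2.85]. Speed limits (rad/s): [2.79, 2.79, 3.14, 3.14, 3.14, 3.14].

## Interface

Orientations are given as a unit quaternion [x, y, z, w].
In Python, from rig import robot gives the robot as it stands.
- The arm moves only by the tool drive_tool, never from a script. Its argument "targets" is one flat list of numbers, 6 for each row, row after row: the shift along the tool's x, y, z in cm, then the turn, a rotation vector about the tool's x, y, z in degrees. A call has 1 to 12 rows; each row is the pose to reach, as a shift and turn from the pose commanded when the call began, along the tool's axes at that moment; what a row does not reach only later rows make up. A row lasts 1/12 s, in which the tool goes at most 41.7 mm and 7.16 degrees, less where a joint would pass 70% of its speed; a pose out of reach is approached as far as the arm can. A call with a gripper value outside its range is refused whole. "grip" is the gripper command: -1 is fully open, 1 is shut, values between are in proportion, set as the call begins (left out, the last holds). The fingers move at their own pace and stop on an object; "squeeze" is the grip in N (left out, the last holds). Time passes only in rows, so rows that repeat a pose let the fingers close. It gives the time, the measured TCP pose, the force and the opening at its end, in the units of the state.
- robot.get_obs(): the state, without advancing time (a new reading comes with each control period).
- robot.camera(name): name is "scene" or "top" or "wrist"; returns (picture, depth): 480x640x3 uint8, red, green, blue; 480x640 float32, m along the optical axis (not along the pixel's ray), 0 where there is no reading.
- robot.calibration(name): a dict with "mtx" (3x3 intrinsics, pixels), "R" (3x3) and "t" (3): a world point X has camera coordinates R X + t; the wrist camera has in their place "hand_eye" (4x4, takes a point from camera to tool coordinates, whose origin is the TCP and whose axes are the flange's). Camera axes: x right, y down, z forward; pixel columns grow to the right and rows downward; lengths in m; the calibration is good to about 2 mm. A picture is of the moment at which its call begins: read the wrist's pose just before it. calibration takes no time and is no camera call.
- robot.hand_in(): hands the job in, once; it reports no verdict.
The state is a dict: "time": time; "q": joint angles; "joint_velocities": joint speeds; "joint_torque": joint torques, N m; "position": TCP position; "tool_rot": TCP orientation; "ft_force": force on the tool from outside, world axes, zero at the start; "moment": the same for the moment, N m; "grip_width": finger opening in m.
Only numpy, scipy, OpenCV 4.12 (cv2) and the standard library are available. Lean on these libraries where they do the work, as an engineer would, in place of code of your own. Each camera call takes 0.05 s, during which the arm holds its last target.

## Working session

There is one attempt and no reset: what is moved stays moved. The work goes in short steps, Python scripts to look and compute and a tool call to move; the robot and the scene stay as the last step left them, time stands still between calls to the robot, and variables do not carry over. Pictures are saved under pics/ and viewed, and the job is handed in when it is done.

Besides the shell and the picture viewer there is one more tool, called after "Emit:" in YAML: its name, and indented under it one key for each argument. drive_tool: Moves the arm, as the interface text tells. Its arguments: {"type":"object","properties":{"targets":{"type":"array","items":{"type":"number"}},"grip":{"type":"number"},"squeeze":{"type":"number"}},"required":["targets"]}

```bash
mkdir -p pics; ls; python3 - <<'E'
from rig import robot
import cv2,numpy as np
np.set_printoptions(precision=4,suppress=True)
o=robot.get_obs();print(o)
for n in("scene","top","wrist"):
    p,d=robot.camera(n);np.savez(f"{n}0.npz",p=p,d=d);cv2.imwrite(f"pics/{n}0.png",p[:,:,::-1])
    print(n,robot.calibration(n))
print(robot.grasp_offset)
E
```

```text
pics
{'time': 0.0, 'q': array([ 1.0705,  0.5285,  1.4339,  0.    ,  1.1814, -0.1785]), 'joint_velocities': array([-0.0022, -0.001 ,  0.0016,  0.0001, -0.0003,  0.0001]), 'joint_torque': array([  0.0004, -44.0049, -17.6591,   0.0632,   0.0583,  -0.0002]), 'position': array([0.1973, 0.5923, 0.2216]), 'tool_rot': array([ 0.1602,  0.9871, -0.001 , -0.0004]), 'ft_force': array([0.3637, 0.1298, 0.3713]), 'moment': array([ 0.0159, -0.0271, -0.0067]), 'grip_width': 0.08731073562160536}
scene {'mtx': array([[446.9069,   0.    , 322.7124],
       [  0.    , 446.9069, 243.3604],
       [  0.    ,   0.    ,   1.    ]]), 'R': array([[ 0.2601,  0.9656, -0.0001],
       [ 0.6703, -0.1806, -0.7197],
       [-0.695 ,  0.1871, -0.6942]]), 't': array([-0.1312, -0.2853,  1.229 ])}
top {'mtx': array([[469.0962,   0.    , 321.4415],
       [  0.    , 469.0962, 241.5553],
       [  0.    ,   0.    ,   1.    ]]), 'R': array([[ 0.0305, -0.9993,  0.0204],
       [-0.9976, -0.0318, -0.0623],
       [ 0.0629, -0.0184, -0.9979]]), 't': array([-0.0238,  0.511 ,  1.0581])}
wrist {'mtx': array([[390.9046,   0.    , 317.5702],
       [  0.    , 390.9046, 247.8142],
       [  0.    ,   0.    ,   1.    ]]), 'hand_eye': array([[-0.0013, -0.9699, -0.2435,  0.066 ],
       [ 1.    , -0.0015,  0.0007, -0.0009],
       [-0.001 , -0.2435,  0.9699, -0.1606],
       [ 0.    ,  0.    ,  0.    ,  1.    ]])}
0.0187
```

View pics/top0.png

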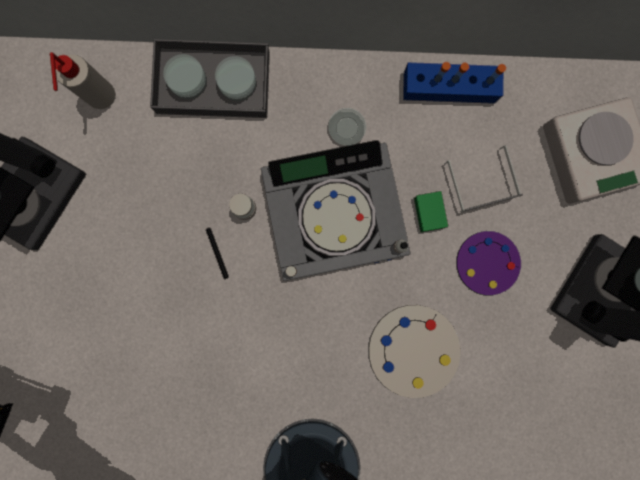

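View pics/scene0.png

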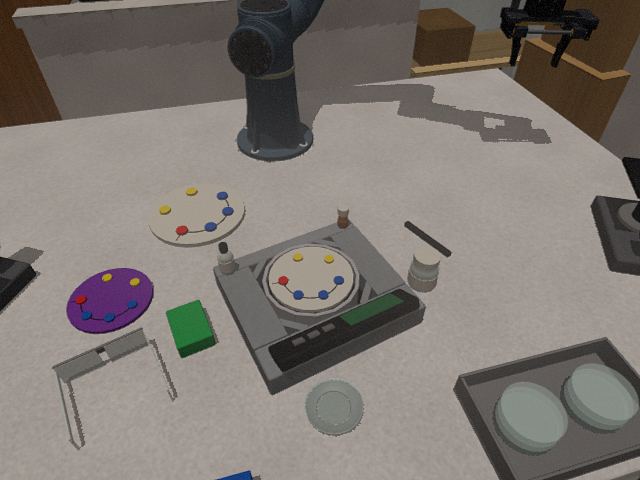

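The top view has three plate-like discs: a white one in the counter's well at (337,217), a larger white one on the table at (415,350), and a purple one at (489,263). Purple is excluded. Of the two white ones, the smaller is the disc in the well, which is also the only one lying on the pad, so that is the plate. I'll measure it and confirm it in an enlarged crop.

```bash
cat > h.py <<'E'
import numpy as np,cv2
np.set_printoptions(precision=4,suppress=True)
def ray(c,uv,z):
    K,R,t=c["mtx"],c["R"],c["t"]
    d=R.T@np.linalg.inv(K)@np.array([uv[0],uv[1],1.]);o=-R.T@t
    return o+d*(z-o[2])/d[2]
def blobs(p,box):
    h=cv2.cvtColor(p,cv2.COLOR_RGB2HSV);x0,y0,x1,y1=box
    out=[]
    for n,rs in dict(red=[((0,130,60),(8,255,255)),((172,130,60),(180,255,255))],blue=[((100,120,50),(130,255,255))],yellow=[((18,130,90),(35,255,255))]).items():
        m=sum(cv2.inRange(h,a,b) for a,b in rs)
        k=np.zeros_like(m);k[y0:y1,x0:x1]=m[y0:y1,x0:x1]
        N,L,S,C=cv2.connectedComponentsWithStats(k)
        for i in range(1,N):
            if S[i,4]>12: out.append((n,C[i],S[i,4]))
    return out
E
python3 - <<'E'
from h import *
from rig import robot
for n,box in(("top",(296,178,380,258)),("scene",(260,240,362,315))):
    p=np.load(n+"0.npz")["p"];c=robot.calibration(n);P=[]
    for b in blobs(p,box):
        X=ray(c,b[1],.0645);print(n,b[0],b[1],b[2],X);P.append(X)
    P=np.array(P)[:,:2]
    A=np.c_[2*P,np.ones(len(P))];s=np.linalg.lstsq(A,(P**2).sum(1),rcond=None)[0];print("circle",s[:2],np.sqrt(s[2]+s[:2]@s[:2]))
p=np.load("top0.npz")["p"];cv2.imwrite("pics/crop.png",cv2.resize(p[130:290,240:430,::-1],None,fx=3.5,fy=3.5,interpolation=cv2.INTER_CUBIC))
E
```

```text
top red [359.325 216.85 ] 40 [ 0.5654 -0.0886  0.0645]
top blue [333.3226 193.9032] 31 [ 0.6143 -0.0299  0.0645]
top blue [351.5 199.5] 32 [ 0.6033 -0.0703  0.0645]
top blue [317.3667 204.3667] 30 [0.59   0.0045 0.0645]
top yellow [317.5405 228.9189] 37 [0.5359 0.0024 0.0645]
top yellow [342.     238.4103] 39 [ 0.5167 -0.0518  0.0645]
circle [ 0.5649 -0.0385] 0.04999544882806336
scene red [282.8095 279.9048] 63 [ 0.5656 -0.0881  0.0645]
scene blue [338.3333 279.4912] 57 [0.5897 0.0051 0.0645]
scene blue [297.8689 294.2459] 61 [ 0.6036 -0.07    0.0645]
scene blue [322.95 293.9 ] 60 [ 0.6139 -0.0291  0.0645]
scene yellow [297.2453 256.8868] 53 [ 0.5177 -0.0517  0.0645]
scene yellow [328.8182 258.5636] 55 [0.5368 0.0028 0.0645]
circle [ 0.5653 -0.0382] 0.049710489608507415
```

View pics/crop.png

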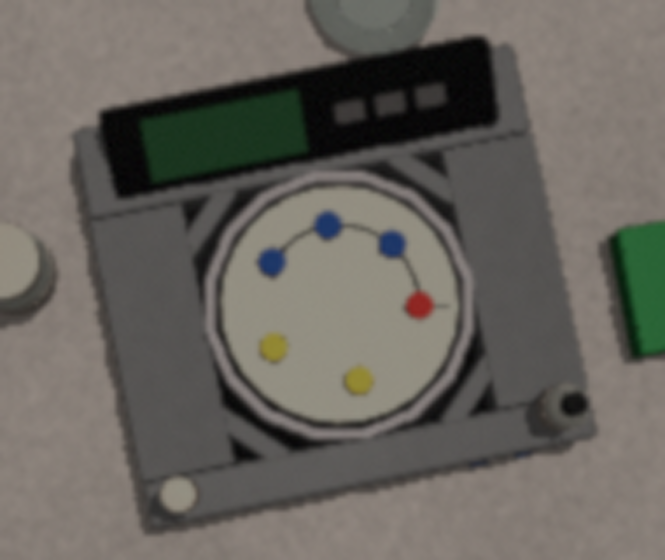

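The crop confirms it: the white plate sits in the ringed well with the red dot at crop (419,306). The arc then runs counterclockwise through the blues at (391,244), (328,225) and (271,262). The yellows are at (274,347) and (359,380). Both cameras agree to within about 1 mm. Next I'll work out the moves, turning the tool 37° so the gripper body stays away from the dropper.

```bash
cat >> h.py <<'E'
from scipy.spatial.transform import Rotation as Ro
D=np.array([[.5655,-.0883,.065],[.6035,-.0701,.065],[.6140,-.0295,.065],[.5899,.0048,.065]])
def go(o,X): return Ro.from_quat(o["tool_rot"]).inv().apply(np.array(X)-o["position"])*100
E
python3 - <<'E'
from h import *
from rig import robot
o=robot.get_obs();print(go(o,D[0]+[0,0,.105]))
E
```

```text
[-56.453  -52.9299   5.2492]
```

Emit:
drive_tool:
  targets: [-28, -26, 2.5, 0, 0, -18, -28, -26, 2.5, 0, 0, -18, -28, -26, 2.5, 0, 0, -18, -28, -26, 2.5, 0, 0, -18, -28, -26, 2.5, 0, 0, -18, -28, -26, 2.5, 0, 0, -18, -28, -26, 2.5, 0, 0, -18, -28, -26, 2.5, 0, 0, -18, -28, -26, 2.5, 0, 0, -18, -28, -26, 2.5, 0, 0, -18]
  grip: 1
  squeeze: 5

```text
time: 0.98
position: [0.3835, 0.2534, 0.1972]
tool_rot: [0.006, 1.0, -0.001, 0.0]
ft_force: [0.7, -0.5, -0.4]
grip_width: 0.0285
```

```bash
python3 - <<'E'
from h import *
from rig import robot
o=robot.get_obs();print(o["time"],o["position"],o["q"],o["grip_width"],go(o,D[0]+[0,0,.105]))
E
```

```text
0.9833 [0.3835 0.2534 0.1972] [ 0.3415  0.3456  1.8624 -0.0026  0.9336 -1.2154] 0.028528083324587245 [-18.6232 -33.9369   2.8018]
```

Emit:
drive_tool:
  targets: [-18.6, -34, 2.8, 0, 0, -18, -18.6, -34, 2.8, 0, 0, -18, -18.6, -34, 2.8, 0, 0, -18, -18.6, -34, 2.8, 0, 0, -18, -18.6, -34, 2.8, 0, 0, -18, -18.6, -34, 2.8, 0, 0, -18, -18.6, -34, 2.8, 0, 0, -18, -18.6, -34, 2.8, 0, 0, -18, -18.6, -34, 2.8, 0, 0, -18, -18.6, -34, 2.8, 0, 0, -18, -18.6, -34, 2.8, 0, 0, -18, -18.6, -34, 2.8, 0, 0, -18]

```text
time: 1.98
position: [0.5648, -0.0848, 0.1689]
tool_rot: [-0.151, 0.988, 0.0, -0.0]
ft_force: [-0.5, 0.0, -0.3]
grip_width: 0.0004
```

```bash
python3 - <<'E'
from h import *
from rig import robot
o=robot.get_obs();print(o["time"],o["position"],o["q"],o["grip_width"],o["ft_force"],go(o,D[0]+[0,0,.02]))
p,d=robot.camera("wrist");c=robot.calibration("wrist");cv2.imwrite("pics/w1.png",p[:,:,::-1])
R=Ro.from_quat(o["tool_rot"]).as_matrix();H=c["hand_eye"]
Rw=R@H[:3,:3];tw=R@H[:3,3]+o["position"]
cc=dict(mtx=c["mtx"],R=Rw.T,t=-Rw.T@tw)
for b in blobs(p,(0,0,640,480)):
    if b[2]>100: print(b[0],b[1],b[2],ray(cc,b[1],.065))
E
```

```text
1.9833 [ 0.5648 -0.0848  0.1689] [-0.3448  0.5237  1.623   0.0005  0.9958 -2.2196] 0.00041584442008360794 [-0.541   0.0062 -0.3116] [ 0.0318 -0.3678  8.3928]
red [313.6381 244.9529] 467 [ 0.5637 -0.0886  0.065 ]
blue [ 4.2407 50.8889] 216 [ 0.5026 -0.3078  0.065 ]
yellow [386.0495 194.7366] 505 [ 0.5159 -0.0522  0.065 ]
yellow [448.9424 243.6296] 486 [0.5348 0.0011 0.065 ]
yellow [295.3077 328.56  ] 325 [ 0.6282 -0.0828  0.065 ]
yellow [339.9798 328.4781] 297 [ 0.6184 -0.0514  0.065 ]
```

View pics/w1.png

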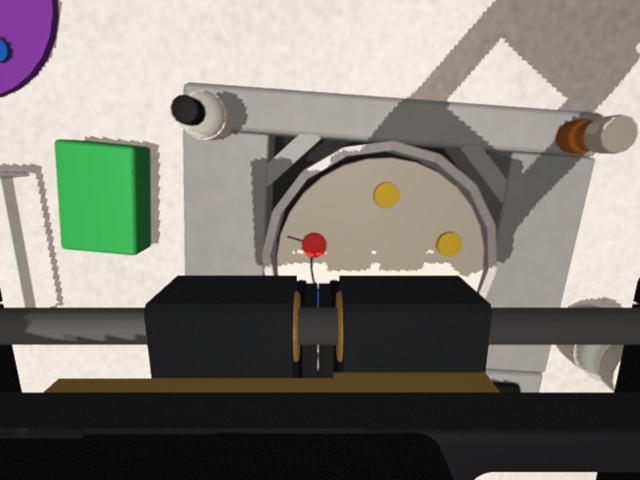

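The wrist view shows the shut fingers from above, with the red dot at (314,245) and the yellows at (386,195) and (449,244). Its positions match the other cameras to within 2 mm. Now I'll descend to 20 mm above the red dot.

Emit:
drive_tool:
  targets: [0, -0.35, 4, 0, 0, 0, 0, -0.35, 6.5, 0, 0, 0, 0, -0.35, 8.4, 0, 0, 0, 0, -0.35, 8.4, 0, 0, 0, 0, -0.35, 8.4, 0, 0, 0]

```text
time: 2.45
position: [0.5641, -0.0851, 0.085]
tool_rot: [-0.154, 0.988, 0.001, -0.002]
ft_force: [1.2, -0.9, 0.2]
grip_width: 0.0007
```

```bash
python3 - <<'E'
from h import *
from rig import robot
o=robot.get_obs();print(o["time"],o["position"],o["ft_force"],go(o,D[0]+[0,0,-.006]))
E
```

```text
2.45 [ 0.5641 -0.0851  0.085 ] [ 1.1977 -0.8787  0.1895] [-0.047  -0.3579  2.5977]
```

Emit:
drive_tool:
  targets: [0, -0.3, 1, 0, 0, 0, 0, -0.3, 1, 0, 0, 0, 0, -0.3, 1, 0, 0, 0, 0, -0.3, 1, 0, 0, 0]

```text
time: 2.78
position: [0.5669, -0.09, 0.0764]
tool_rot: [-0.153, 0.988, -0.0, 0.001]
ft_force: [0.7, -0.0, -0.2]
grip_width: 0.0004
```

```bash
python3 - <<'E'
from h import *
from rig import robot
for i in range(4):
    o=robot.get_obs();print(o["time"],o["position"],o["ft_force"],go(o,D[0]+[0,0,-.006]))
    p,d=robot.camera("scene")
cv2.imwrite("pics/s1.png",cv2.resize(p[200:340,220:410,::-1],None,fx=4,fy=4,interpolation=cv2.INTER_CUBIC))
E
```

```text
2.7833 [ 0.5669 -0.09    0.0764] [ 0.6787 -0.0188 -0.2216] [0.0868 0.2066 1.7414]
2.8333 [ 0.5669 -0.09    0.0764] [-0.0264 -0.5206 -0.3974] [0.0797 0.2078 1.7362]
2.8833 [ 0.5668 -0.0901  0.0763] [-0.3277  0.4348 -0.4168] [0.0722 0.2091 1.7301]
2.9333 [ 0.5667 -0.0901  0.0762] [-0.6191  0.0355  0.1482] [0.067  0.2069 1.7189]
```

View pics/s1.png

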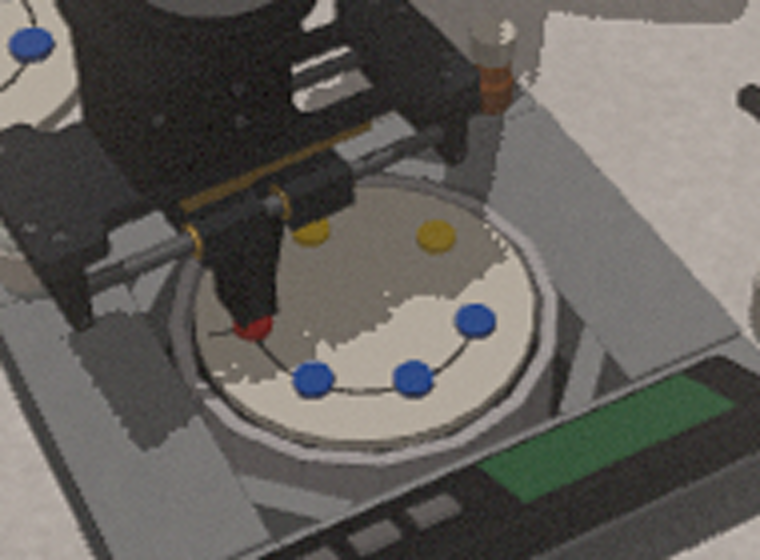

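The crop shows the fingertips right over the red dot at crop (255,325). Pressing.

Emit:
drive_tool:
  targets: [0, 0.1, 0.8, 0, 0, 0, 0, 0.1, 1.2, 0, 0, 0, 0, 0.1, 1.5, 0, 0, 0, 0, 0.1, 1.75, 0, 0, 0, 0, 0.1, 1.75, 0, 0, 0, 0, 0.1, 1.75, 0, 0, 0]

```text
time: 3.48
position: [0.5662, -0.089, 0.0582]
tool_rot: [-0.153, 0.988, -0.0, 0.0]
ft_force: [0.1, 0.4, 4.5]
grip_width: 0.0004
```

```bash
python3 - <<'E'
from h import *
from rig import robot
for i in range(5):
    o=robot.get_obs();print(o["time"],o["position"],o["ft_force"])
    p,d=robot.camera("scene")
cv2.imwrite("pics/s2.png",cv2.resize(p[200:340,220:410,::-1],None,fx=4,fy=4,interpolation=cv2.INTER_CUBIC))
E
```

```text
3.4833 [ 0.5662 -0.089   0.0582] [0.1461 0.3806 4.5276]
3.5333 [ 0.5662 -0.089   0.0583] [ 0.6057 -0.1552  4.8923]
3.5833 [ 0.5662 -0.089   0.0584] [-0.9375  0.0838  5.2446]
3.6333 [ 0.5662 -0.089   0.0583] [0.6836 0.6663 5.0058]
3.6833 [ 0.5662 -0.089   0.0584] [-0.0102  0.4088  4.0012]
```

View pics/s2.png

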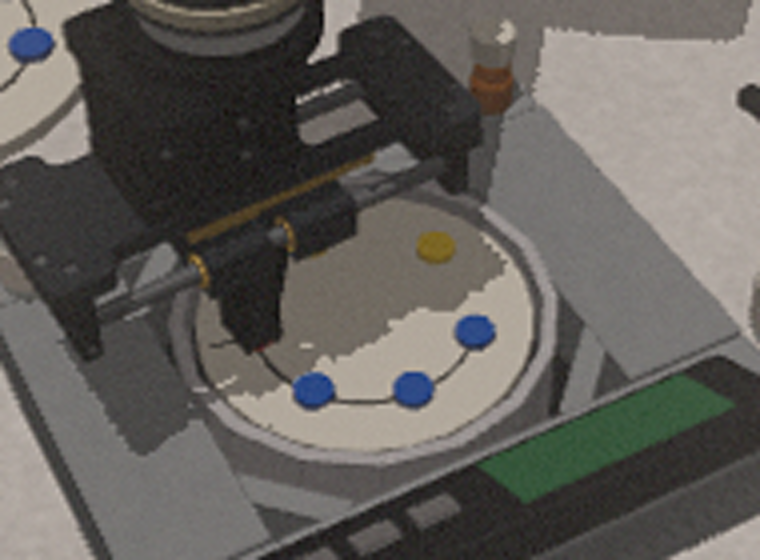

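The force is about 4.7 N, and the blue dots have dropped about 10 crop pixels (for example from (475,321) to (475,331)), so the pad is about 7 mm down. Lifting.

Emit:
drive_tool:
  targets: [0, 0, -0.5, 0, 0, 0, 0, 0, -1.2, 0, 0, 0, 0, 0, -2.5, 0, 0, 0, 0, 0, -2.5, 0, 0, 0, 0, 0, -2.5, 0, 0, 0]

```text
time: 4.15
position: [0.5661, -0.089, 0.0835]
tool_rot: [-0.153, 0.988, -0.0, 0.0]
ft_force: [-0.5, 0.4, -0.8]
grip_width: 0.0006
```

```bash
python3 - <<'E'
from h import *
from rig import robot
p,d=robot.camera("scene");c=robot.calibration("scene")
o=robot.get_obs();print(o["time"],o["position"],o["ft_force"],go(o,D[1]+[0,0,.018]))
for b in blobs(p,(260,240,362,315)): print(b[0],b[1],b[2],ray(c,b[1],.0645))
E
```

```text
4.2 [ 0.5657 -0.0889  0.083 ] [-0.132   0.2057  0.485 ] [-4.1714  0.6513 -0.0061]
red [283.     280.6271] 59 [ 0.5673 -0.0881  0.0645]
blue [338.3621 279.5517] 58 [0.5898 0.0051 0.0645]
blue [297.8254 294.2698] 63 [ 0.6037 -0.0701  0.0645]
blue [322.9344 293.9672] 61 [ 0.614  -0.0291  0.0645]
yellow [297.1228 257.0175] 57 [ 0.518  -0.052   0.0645]
yellow [328.7333 258.6   ] 60 [0.5368 0.0026 0.0645]
```

The plate is back up and hasn't moved. On to dot 2.

Emit:
drive_tool:
  targets: [-2, 0.3, 0, 0, 0, 0, -4.2, 0.65, 0, 0, 0, 0, -4.2, 0.65, 0, 0, 0, 0, -4.2, 0.65, 0, 0, 0, 0, -4.2, 0.65, 0, 0, 0, 0]

```text
time: 4.62
position: [0.6028, -0.0698, 0.0821]
tool_rot: [-0.153, 0.988, 0.001, -0.001]
ft_force: [-0.8, -0.8, -0.7]
grip_width: 0.0005
```

```bash
python3 - <<'E'
from h import *
from rig import robot
p,d=robot.camera("scene")
o=robot.get_obs();print(o["time"],o["position"],o["ft_force"],go(o,D[1]+[0,0,-.0065]))
cv2.imwrite("pics/s3.png",cv2.resize(p[200:340,220:410,::-1],None,fx=4,fy=4,interpolation=cv2.INTER_CUBIC))
E
```

```text
4.6667 [ 0.6026 -0.0699  0.0822] [-0.3921 -0.0077 -0.3374] [-0.0833 -0.0442  2.3736]
```

View pics/s3.png

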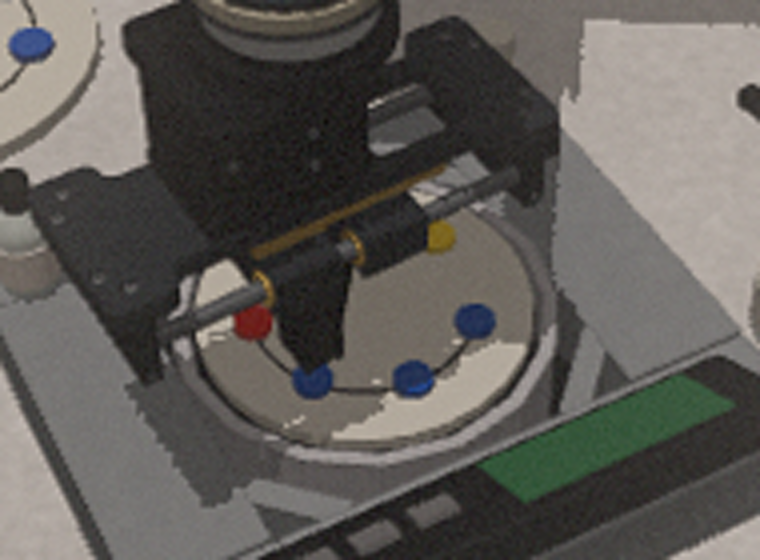

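The fingertips hover over the first blue dot at crop (313,380), about 17 mm above it. Pressing.

Emit:
drive_tool:
  targets: [-0.1, 0, 1.2, 0, 0, 0, -0.1, 0, 1.8, 0, 0, 0, -0.1, 0, 2.1, 0, 0, 0, -0.1, 0, 2.35, 0, 0, 0, -0.1, 0, 2.35, 0, 0, 0, -0.1, 0, 2.35, 0, 0, 0]

```text
time: 5.17
position: [0.6043, -0.07, 0.0596]
tool_rot: [-0.153, 0.988, 0.0, -0.001]
ft_force: [-3.0, -1.4, 3.8]
grip_width: 0.0005
```

```bash
python3 - <<'E'
from h import *
from rig import robot
p,d=robot.camera("scene")
for i in range(2):
    o=robot.get_obs();print(o["time"],o["position"],o["ft_force"]);p,d=robot.camera("scene");
for b in blobs(p,(260,240,362,320)): print(b)
cv2.imwrite("pics/s4.png",cv2.resize(p[200:340,220:410,::-1],None,fx=4,fy=4,interpolation=cv2.INTER_CUBIC))
E
```

```text
5.2167 [ 0.6043 -0.07    0.0597] [-2.3538 -1.0934  3.2192]
5.2667 [ 0.6043 -0.07    0.0597] [-1.9199 -1.7885  3.6957]
('blue', array([338.2407, 281.7407]), np.int32(54))
('blue', array([322.9032, 296.2903]), np.int32(62))
('yellow', array([327.7619, 258.9048]), np.int32(21))
```

View pics/s4.png

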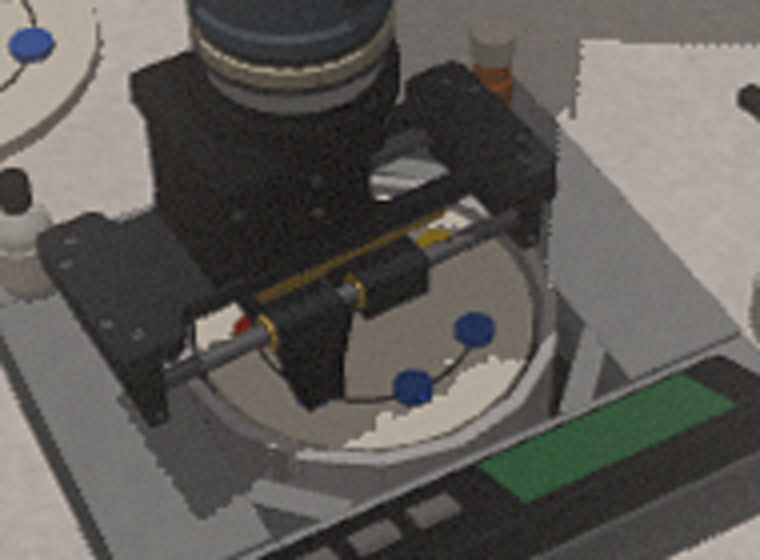

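Force is about 3.5 N, and the other blue dots dropped about 2.3 px, so the pad is roughly 6 mm down. Lifting straight up.

Emit:
drive_tool:
  targets: [0, 0, -0.5, 0, 0, 0, 0, 0, -1.2, 0, 0, 0, 0, 0, -2.4, 0, 0, 0, 0, 0, -2.4, 0, 0, 0, 0, 0, -2.4, 0, 0, 0]

```text
time: 5.73
position: [0.6064, -0.0699, 0.0849]
tool_rot: [-0.153, 0.988, -0.001, 0.002]
ft_force: [-0.9, -0.3, -0.3]
grip_width: 0.0006
```

```bash
python3 - <<'E'
from h import *
from rig import robot
p,d=robot.camera("scene");c=robot.calibration("scene")
o=robot.get_obs();print(o["time"],o["position"],o["ft_force"],go(o,D[2]+[0,0,.018]))
for b in blobs(p,(260,240,362,315)): print(b[0],b[1],b[2],ray(c,b[1],.0645))
E
```

```text
5.7833 [ 0.6057 -0.0698  0.0842] [-0.6522 -1.2091  0.0868] [-2.0035  3.5877  0.1249]
red [282.9231 280.2462] 65 [ 0.5664 -0.0881  0.0645]
blue [338.4068 279.6102] 59 [0.59   0.0051 0.0645]
blue [322.9524 294.0952] 63 [ 0.6143 -0.0292  0.0645]
blue [297.898  294.9796] 49 [ 0.6052 -0.0703  0.0645]
yellow [330.2564 258.7692] 39 [0.5379 0.0051 0.0645]
```

Emit:
drive_tool:
  targets: [-1, 1.8, 0, 0, 0, 0, -2, 3.6, 0, 0, 0, 0, -2, 3.6, 0, 0, 0, 0, -2, 3.6, 0, 0, 0, 0, -2, 3.6, 0, 0, 0, 0]

```text
time: 6.2
position: [0.6131, -0.0296, 0.0832]
tool_rot: [-0.153, 0.988, -0.0, -0.0]
ft_force: [-0.1, 0.6, -0.7]
grip_width: 0.0006
```

```bash
python3 - <<'E'
from h import *
from rig import robot
p,d=robot.camera("scene")
o=robot.get_obs();print(o["time"],o["position"],o["ft_force"],go(o,D[2]+[0,0,-.0065]))
cv2.imwrite("pics/s5.png",cv2.resize(p[200:340,220:410,::-1],None,fx=4,fy=4,interpolation=cv2.INTER_CUBIC))
E
```

```text
6.25 [ 0.6132 -0.0299  0.0833] [ 0.5541  1.0846 -0.0877] [-0.0939  0.0177  2.4813]
```

View pics/s5.png

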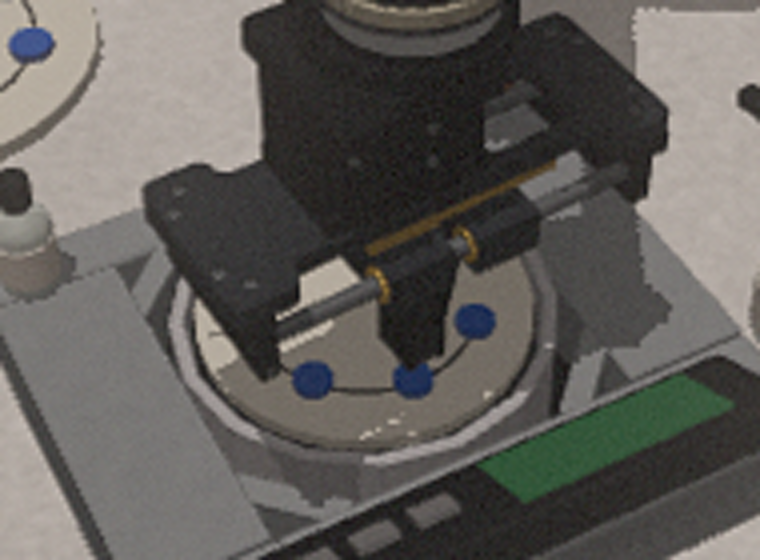

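The fingertips are over the second blue dot at crop (413,380). Pressing.

Emit:
drive_tool:
  targets: [-0.05, 0, 1.2, 0, 0, 0, -0.05, 0, 1.8, 0, 0, 0, -0.05, 0, 2.15, 0, 0, 0, -0.05, 0, 2.45, 0, 0, 0, -0.05, 0, 2.45, 0, 0, 0, -0.05, 0, 2.45, 0, 0, 0]

```text
time: 6.75
position: [0.6135, -0.0299, 0.0591]
tool_rot: [-0.153, 0.988, -0.0, -0.001]
ft_force: [-2.3, -2.7, 4.2]
grip_width: 0.0001
```

```bash
python3 - <<'E'
from h import *
from rig import robot
p,d=robot.camera("scene")
for i in range(2):
    o=robot.get_obs();print(o["time"],o["position"],o["ft_force"]);p,d=robot.camera("scene");
for b in blobs(p,(260,240,362,320)): print(b)
cv2.imwrite("pics/s6.png",cv2.resize(p[200:340,220:410,::-1],None,fx=4,fy=4,interpolation=cv2.INTER_CUBIC))
E
```

```text
6.8 [ 0.6135 -0.0299  0.0593] [-2.2989 -3.2043  3.4838]
6.85 [ 0.6135 -0.0299  0.0594] [-1.5453 -3.4604  4.6896]
('blue', array([338.3396, 282.0377]), np.int32(53))
('blue', array([298.0984, 296.8525]), np.int32(61))
```

View pics/s6.png

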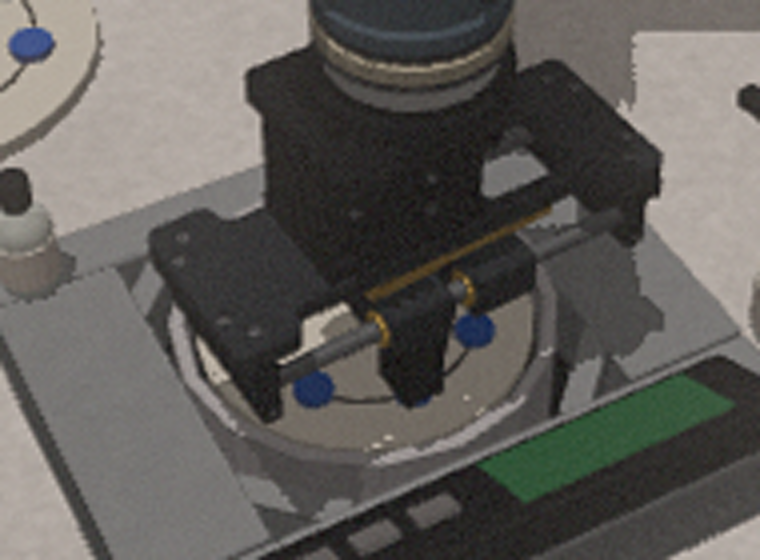

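The pad is down about 6 mm at roughly 4 N. Lifting.

Emit:
drive_tool:
  targets: [0, 0, -0.5, 0, 0, 0, 0, 0, -1.2, 0, 0, 0, 0, 0, -2.4, 0, 0, 0, 0, 0, -2.4, 0, 0, 0, 0, 0, -2.4, 0, 0, 0]

```text
time: 7.32
position: [0.6146, -0.029, 0.0842]
tool_rot: [-0.153, 0.988, -0.0, 0.001]
ft_force: [-0.4, -0.2, 0.1]
grip_width: 0.0006
```

```bash
python3 - <<'E'
from h import *
from rig import robot
p,d=robot.camera("scene");c=robot.calibration("scene")
o=robot.get_obs();print(o["time"],o["position"],o["ft_force"],go(o,D[3]+[0,0,.018]))
for b in blobs(p,(260,240,362,315)): print(b[0],b[1],b[2],ray(c,b[1],.0645))
E
```

```text
7.3667 [ 0.6141 -0.029   0.0836] [-0.0025 -0.0443 -0.5479] [1.2843 3.9496 0.0572]
blue [338.3667 279.6667] 60 [0.5901 0.005  0.0645]
blue [297.8594 294.3281] 64 [ 0.6038 -0.0701  0.0645]
blue [322.9464 294.7321] 56 [ 0.6156 -0.0296  0.0645]
```

Emit:
drive_tool:
  targets: [0.65, 2, 0, 0, 0, 0, 1.3, 3.95, 0, 0, 0, 0, 1.3, 3.95, 0, 0, 0, 0, 1.3, 3.95, 0, 0, 0, 0, 1.3, 3.95, 0, 0, 0, 0]

```text
time: 7.78
position: [0.5901, 0.0043, 0.083]
tool_rot: [-0.153, 0.988, -0.0, 0.0]
ft_force: [-0.6, -0.7, -0.6]
grip_width: 0.0005
```

```bash
python3 - <<'E'
from h import *
from rig import robot
p,d=robot.camera("scene")
o=robot.get_obs();print(o["time"],o["position"],o["ft_force"],go(o,D[3]+[0,0,-.0065]))
cv2.imwrite("pics/s7.png",cv2.resize(p[200:340,220:410,::-1],None,fx=4,fy=4,interpolation=cv2.INTER_CUBIC))
E
```

```text
7.8333 [0.5904 0.0039 0.083 ] [ 0.2139 -0.3792  0.6217] [0.0256 0.1033 2.4539]
```

View pics/s7.png

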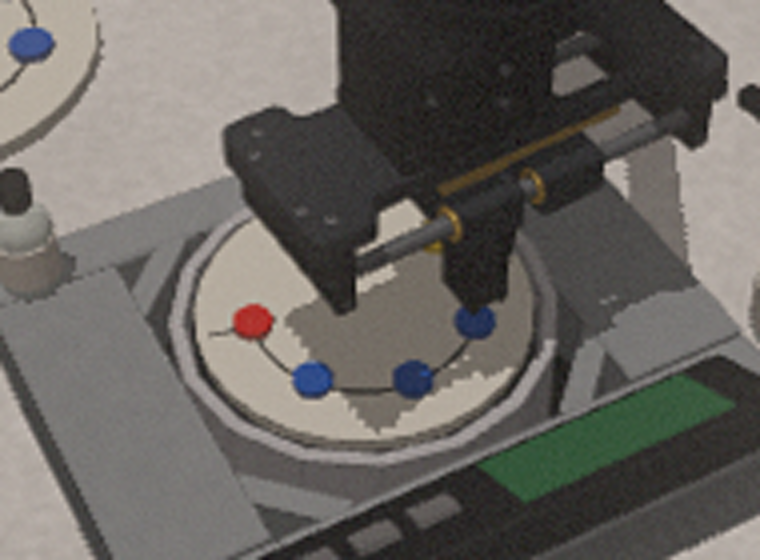

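The fingertips are over the last blue dot at crop (475,321). Pressing.

Emit:
drive_tool:
  targets: [0, 0.05, 1.2, 0, 0, 0, 0, 0.05, 1.8, 0, 0, 0, 0, 0.05, 2.15, 0, 0, 0, 0, 0.05, 2.45, 0, 0, 0, 0, 0.05, 2.45, 0, 0, 0, 0, 0.05, 2.45, 0, 0, 0]

```text
time: 8.33
position: [0.5897, 0.0044, 0.0587]
tool_rot: [-0.153, 0.988, -0.0, 0.0]
ft_force: [0.2, -1.6, 3.7]
grip_width: 0.0007
```

```bash
python3 - <<'E'
from h import *
from rig import robot
p,d=robot.camera("scene")
for i in range(2):
    o=robot.get_obs();print(o["time"],o["position"],o["ft_force"]);p,d=robot.camera("scene");
for b in blobs(p,(260,240,362,320)): print(b)
cv2.imwrite("pics/s8.png",cv2.resize(p[200:340,220:410,::-1],None,fx=4,fy=4,interpolation=cv2.INTER_CUBIC))
E
```

```text
8.3833 [0.5897 0.0044 0.0589] [ 0.2053 -1.929   4.7862]
8.4333 [0.5897 0.0044 0.059 ] [-0.6389 -2.4783  5.0067]
('red', array([283.0476, 282.4444]), np.int32(63))
('blue', array([297.9836, 296.6557]), np.int32(61))
('blue', array([323.    , 296.4211]), np.int32(57))
```

View pics/s8.png

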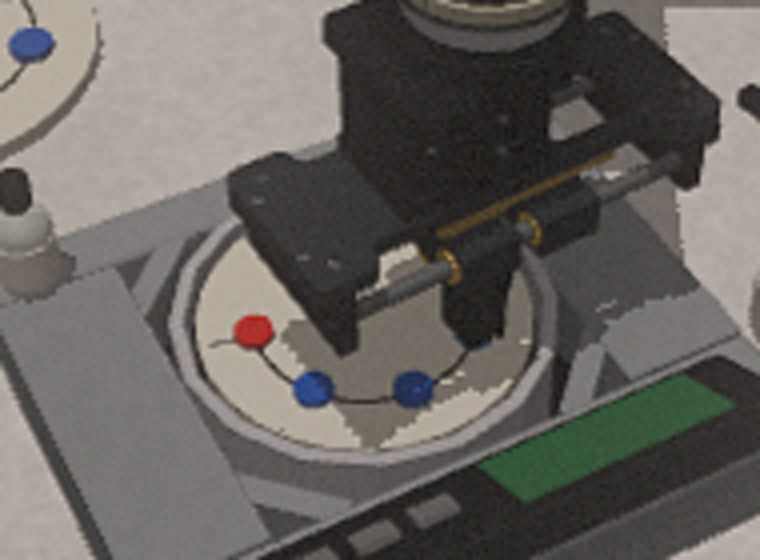

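The last dot is pressed at about 4.5 N with the pad down about 6 mm. Now up and well clear.

Emit:
drive_tool:
  targets: [0, 0, -0.5, 0, 0, 0, 0, 0, -1.2, 0, 0, 0, 0, 0, -4, 0, 0, 0, 0, 0, -8, 0, 0, 0, 0, 0, -12, 0, 0, 0, 0, 0, -16, 0, 0, 0, 0, 0, -18, 0, 0, 0, 0, 0, -18, 0, 0, 0, 0, 0, -18, 0, 0, 0, 0, 0, -18, 0, 0, 0]

```text
time: 9.32
position: [0.5878, 0.0056, 0.2374]
tool_rot: [-0.153, 0.988, 0.001, -0.002]
ft_force: [0.4, -0.4, 1.0]
grip_width: 0.0008
```

```bash
python3 - <<'E'
from h import *
from rig import robot
p,d=robot.camera("scene");c=robot.calibration("scene")
o=robot.get_obs();print(o["time"],o["position"],o["ft_force"],o["joint_velocities"])
for b in blobs(p,(260,240,362,315)): print(b[0],b[1],b[2],ray(c,b[1],.0645))
cv2.imwrite("pics/s9.png",p[:,:,::-1])
E
```

```text
9.3667 [0.5876 0.0055 0.2367] [ 0.1152 -0.6935  0.7258] [-0.0018  0.0142  0.0006 -0.0026 -0.003   0.0001]
red [282.7966 279.7627] 59 [ 0.5652 -0.0881  0.0645]
blue [339.9583 280.0417] 24 [0.5916 0.0074 0.0645]
blue [297.8226 294.2097] 62 [ 0.6035 -0.0701  0.0645]
blue [322.8983 293.8475] 59 [ 0.6137 -0.0291  0.0645]
yellow [297.2549 256.8235] 51 [ 0.5175 -0.0516  0.0645]
yellow [328.6604 258.4906] 53 [0.5365 0.0025 0.0645]
```

View pics/s9.png

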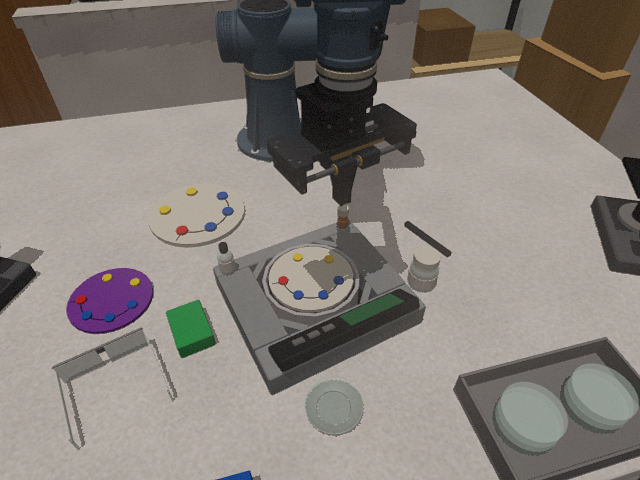

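The arm is well clear, the dots are back where they started (red at (283,280)), and every bystander stands where it was. Handing in.

```bash
python3 -c "
from rig import robot
print(robot.hand_in())"
```

```text
the job is handed in; nothing more can be done
None
```

I pressed the red dot and then the three blue dots in order with shut fingertips and handed the job in at about 9.4 s; no verdict came back. Each press read about 3.5–5 N, with the pad dipping roughly 6–7 mm. After each one I lifted about 18 mm clear and the camera showed the dots back up before the next press.

- **Plate:** in the last picture, five of the six dots are within about 1 mm of where they started. The last blue dot read about 2–3 mm off, but half of it was in the gripper's shadow, so that is likely a masking error.
- **Surroundings:** the yellow dots were kept clear, no bystander looks moved, and the arm was 17 cm above the plate.
- **Disagreements:** TCP readings scattered by 2–3 mm, and one hover was 3.5 mm off, which I corrected before pressing. Sideways forces of about 2–4 N showed up while pressing the three blue dots, but the plate did not shift visibly.

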